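Load, pin and start a bench tube mixer

TASK

Load the tube mixer and start it, in this order: push the tube rack along its bed until it is fully home against the back stop, swing the clamp bar down across it until the lug lies fully down in the fork, push the headed pin through fork and lug until its head seats against the fork, and last flip the start lever fully over, away from the robot's side. Leave the mixer's surroundings (bottle, carton, tray) where they are.

Things in the scene. Friction and masses are not known exactly. Their poses are not given: they have to be found in the camera images.
- mixer: Tube mixer, fixed: flat white housing. Origin on the bench; x away from its front (roughly away from the robot), y to its left, z up; this is 'the mixer frame' (mm). Housing x -135 to 85, y -180 to 180; its top, the bed, at z 45. Bar hinge bracket: x -22 to 22, y 82 to 108, up to z 128. Start lever block round x -50, y 150.
- back_stop (a point): Foot of the back stop's front face on the bed: mixer frame x 39, y 0, z 45; stop 30 mm high, 150 wide. Two guide rails, 18 mm high, run along x from -130 to the stop; their inner faces are at y -68 and 68.
- rack: White tube rack, block 76 (x) by 130 (y) by 58 (z) mm; two rows of grey caps 10 mm taller at its x -24 and 24 leave a lane for the bar once it is home. In front a push paddle (60 wide, its z 10 to 50) on a stem, outer face at its x -78. Origin: centre of the block's underside. 0.22 to 0.45 kg. Lies on the bed between the rails; fully home its origin is at x 1 in the mixer frame.
- clamp_bar (a joint): Hinge angle of the steel clamp bar, rad: 0 = fully down (limit), level along the mixer's -y, lug hole on the pin axis; grows as the bar rises, 1.5 = upright. Bar 12 mm wide (x), 14 mm high (7 either side of its centre line). The stiff hinge (0.3 N m) holds it where it is left; pushing it 150 mm from the hinge takes up to 5 N.
- bar_hinge (a point): Point on the clamp bar's hinge axis (which runs along the mixer's x): mixer frame x 0, y 95, z 115.
- bar_lug (a point): Centre of the 14.5 mm hole in the lug (14 by 34 by 30 mm) at the bar's free end, 210 mm from the hinge; moves with the bar.
- pin: Steel headed pin, loose, started in the fork's near cheek, sticking out to the front: shank 12 mm thick, 90 long, tapered tip; round, slightly domed head 28 mm wide, 12 thick. Origin on its axis at the head's underside, x along the shank to the tip. It lies along the mixer's x, sagging up to 5 degrees; 0.1 kg, slides easily. Seated: the head's underside is on the fork's front face.
- pin_head (a point): Centre of the domed outer face of the pin's head, 12 mm in front of the pin's origin.
- fork_face (a point): Mouth of the pin hole on the fork's front face: mixer frame x -55, y -115, z 115; axes as the mixer's. Fork: 34 mm wide, z 45 to 135; near cheek is a 45 mm sleeve (x -55 to -10), hole 13.5 mm; far cheek x 10 to 22, hole 14.5 mm; both holes along x on one axis; the gap between the cheeks, open above, takes the lug.
- start_lever (a joint): Angle of the black start lever, rad: 0 = leaning 0.5 rad to the front (mixer's -x), 1.0 = flipped over, leaning 0.5 rad to the back (+x). It stays where it is left.
- start_lever_tip (a point): Top end of the start lever, about 80 mm from its pivot; the pivot axis runs along the mixer's y, so the tip moves to the mixer's +x as the lever is flipped.
- bottle: Bystander: capped lab bottle, 72 mm wide, 150 mm high, right of the mixer. Origin at the centre of its underside.
- carton: Bystander: cardboard box 110 by 130 by 70 mm, left of the mixer. Origin at the centre of its underside.
- tray: Bystander: open grey tray 120 by 160 by 35 mm, to the right in front of the mixer. Origin at the centre of its underside.
Not all that is in view belongs to the job. Of the things shaped like the pin, the steel one is meant.

How it is judged:
By the outcome, as a careful person would: the job done as asked, in the order asked, and still so for the second after the job is handed in, with the robot touching nothing.
It also fails if it takes over 64 s, if anything falls off the work surface, if the arm or the gripper's body presses on something with over 40 N, if the wrist force passes 120 N, or if a joint passes its speed limit or range.

ROBOT

A 6-joint arm with a two-finger parallel gripper is mounted at the origin on the work surface. World frame = base frame: x ahead of the robot, y to its left, z up, the work surface at z = 0. Lengths are in m, angles in rad, forces in N, time in s.
With the tool pointing down it reaches from about 0.35 to 0.775 m from the base axis. Payload 7.3 kg.
Tool frame: the origin (TCP) lies midway between the tips of the shut fingers; the grasp point (between the pads) lies 19 mm behind it; z points along the fingers, x is the direction in which the jaws open and shut, and the axes are right-handed (so a half turn about z gives the same grasp; the last joint's range is limited). The gripper opens to 92 mm and grips with 3 to 60 N. Pads are 19 mm wide; open, the fingers measure 130 mm over their backs; the gripper's body (75 mm by 190 mm) begins 47 mm behind the grasp point.
Start: joints at [-1.319, 0.342, 1.524, -0, 1.275, -0.146], TCP at [0.203, -0.484, 0.227] pointing down, gripper open.
Joint ranges: [-2.53, 2.53], [-0.77, 2.02], [0.04, 2.7], [-1, 4.14], [0.28, 2.66], [-3.11, 3.11]. Speed limits (rad/s): [2.57, 2.57, 3.14, 3.14, 3.14, 3.14].

INTERFACE

Orientations are given as a unit quaternion [w, x, y, z].
In Python, from station import robot, grab_frame, spotter gives the robot as it stands.
- The arm moves only by the shell command python3 -m handwheel 'ROWS' [FORCE]. ROWS is JSON, a list of rows, each an object with "translation": the shift along the tool's x, y, z in m, a list of three; "spin": the turn about the tool's z in rad; "grip": the closure, from -1 (fully open) to 1 (shut), so that 0 is half open. In form: [{"translation": [tx, ty, tz], "spin": spin, "grip": grip}, ...]. A call has 1 to 5 rows; each row is the pose to reach, as a shift and turn from the pose commanded when the call began, along the tool's axes at that moment; what a row does not reach only later rows make up. A row lasts 1/10 s, in which the tool goes at most 50 mm and 8.59 degrees, less where a joint would pass 70% of its speed; a pose out of reach is approached as far as the arm can. A call with a gripper value outside its range is refused whole. The fingers move at their own pace and stop on an object; FORCE is the grip in N (left out, the last holds). Time passes only in rows, so rows that repeat a pose let the fingers close. It gives the time, the measured TCP pose, the force and the opening at its end, in the units of the state.
- robot.observe(): the state, without advancing time (a new reading comes with each control period).
- grab_frame(name): name is "side" or "top"; returns a dict with "color" (480x640x3 uint8, blue, green, red), "depth" (480x640 float32, m along the optical axis (not along the pixel's ray), 0 where there is no reading), "camera_matrix" (3x3 intrinsics, pixels), "eye" and "rotation" of the camera in the world. Camera axes: x right, y down, z forward; pixel columns grow to the right and rows downward; lengths in m; the calibration is good to about 2 mm. A picture is of the moment at which its call begins.
- robot.job_done(): hands the job in, once; it reports no verdict.
Trained networks look in the newest picture that a camera, given by its name, has taken for a name from the list of things; names that differ only in an ending like _2 or _b are one class to them, and where a whole thing is asked for, a point or a joint stands for the part that bears it (a point fixed in the world has none). Each returns a list of dicts, best first, with "score" (0 to 1); they miss things now and then, are a little off and sometimes report something else, mostly with a low value. They report only what shows in the picture. A call takes as long as a camera call. They do not tell look-alikes from the thing itself.
- spotter.masks_of(camera, name): "region" (480x640 bool, what is visible of it) and "centre" ([row, column] in pixels, amid what is visible of it).
The state is a dict: "t": time; "q": joint angles; "joint_velocities": joint speeds; "tau": joint torques, N m; "position": TCP position; "tool_rot": TCP orientation; "ft_force": force on the tool from outside, world axes, zero at the start; "wrist_torque": the same for the moment, N m; "opening": opening from 0.0 (shut) to 1.0 (fully open).
Only numpy, scipy, OpenCV 4.12 (cv2) and the standard library are available. Lean on these libraries where they do the work, as an engineer would, in place of code of your own. Each camera call takes 0.05 s, during which the arm holds its last target.

## Working session

There is one attempt and no reset: what is moved stays moved. The work goes in short steps, Python scripts to look and compute and a shell command to move; the robot and the scene stay as the last step left them, time stands still between calls to the robot, and variables do not carry over. Pictures are saved under pics/ and viewed, and the job is handed in when it is done.

```bash
ls; mkdir -p pics
cat > h.py <<'E'
import numpy as np,cv2
from station import robot,grab_frame,spotter
def cloud(f):
    K=np.array(f["camera_matrix"]);d=f["depth"];v,u=np.mgrid[0:480,0:640]
    p=np.stack([(u-K[0,2])/K[0,0]*d,(v-K[1,2])/K[1,1]*d,d],-1)
    return p@np.array(f["rotation"]).T+np.array(f["eye"])
E
python3 - <<'E'
from h import *
s=robot.observe();print({k:np.round(v,3) for k,v in s.items()})
for n in("side","top"):
    f=grab_frame(n);cv2.imwrite(f"pics/{n}0.png",f["color"]);print(n,f["eye"],np.round(f["rotation"],3).tolist(),f["camera_matrix"])
    P=cloud(f);np.save(f"{n}.npy",P)
    for nm in "mixer rack clamp_bar bar_lug pin pin_head fork_face start_lever bottle carton tray".split():
        try:
            for m in spotter.masks_of(n,nm)[:4]:
                r=m["region"]&(f["depth"]>0);q=P[r]
                print(n,nm,round(m["score"],2),np.round(m["centre"]),r.sum(),np.round(np.median(q,0),3),np.round(np.percentile(q,2,axis=0),3),np.round(np.percentile(q,98,axis=0),3))
        except Exception as e: print(nm,e)
E
```

```text
pics
{'t': np.float64(0.0), 'q': array([-1.319,  0.343,  1.525,  0.   ,  1.275, -0.146]), 'joint_velocities': array([-0.001,  0.001,  0.   ,  0.001, -0.001,  0.002]), 'tau': array([ -0.   , -43.124, -24.423,   0.072,   0.056,  -0.   ]), 'position': array([ 0.203, -0.484,  0.226]), 'tool_rot': array([-0.001,  0.833, -0.553, -0.001]), 'ft_force': array([-0.127, -0.309, -0.147]), 'wrist_torque': array([0.004, 0.046, 0.044]), 'opening': np.float64(1.0)}
side [0.07574956 0.79203009 0.63185376] [0.117, -0.23, 0.84, -0.477] [[441.90778302   0.         313.37958046]
 [  0.         441.90778302 246.16415348]
 [  0.           0.           1.        ]]Traceback (most recent call last):
  File "<stdin>", line 5, in <module>
  File "h.py", line 6, in cloud
    return p@np.array(f["rotation"]).T+np.array(f["eye"])
           ~^~~~~~~~~~~~~~~~~~~~~~~~~~
ValueError: matmul: Input operand 1 has a mismatch in its core dimension 0, with gufunc signature (n?,k),(k,m?)->(n?,m?) (size 4 is different from 3)
```

```bash
cat > h.py <<'E'
import numpy as np,cv2
from scipy.spatial.transform import Rotation as R
from station import robot,grab_frame,spotter
def rot(q): return R.from_quat(np.array(q)[[1,2,3,0]]).as_matrix()
def cloud(f):
    K=np.array(f["camera_matrix"]);d=f["depth"];v,u=np.mgrid[0:480,0:640]
    p=np.stack([(u-K[0,2])/K[0,0]*d,(v-K[1,2])/K[1,1]*d,d],-1)
    return p@rot(f["rotation"]).T+np.array(f["eye"])
E
python3 - <<'E'
from h import *
for n in("side","top"):
    f=grab_frame(n);cv2.imwrite(f"pics/{n}0.png",f["color"]);print(n,f["eye"],np.round(rot(f["rotation"]),2).tolist())
    P=cloud(f);np.save(f"{n}.npy",P)
    for nm in "mixer rack clamp_bar bar_lug pin pin_head fork_face start_lever bottle carton tray".split():
        try:
            for m in spotter.masks_of(n,nm)[:4]:
                r=m["region"]&(f["depth"]>0);q=P[r]
                print(n,nm,round(m["score"],2),np.round(m["centre"]),r.sum(),np.round(np.median(q,0),3),np.round(np.percentile(q,2,axis=0),3),np.round(np.percentile(q,98,axis=0),3))
        except Exception as e: print(nm,e)
E
```

```text
side [0.07574956 0.79203009 0.63185376] [[-0.87, -0.28, 0.42], [-0.5, 0.44, -0.75], [0.02, -0.85, -0.52]]
side mixer 0.93 [277. 257.] 8827 [0.563 0.157 0.045] [ 0.465 -0.071  0.004] [0.714 0.261 0.285]
side rack 0.8 [254. 276.] 2323 [0.558 0.098 0.095] [0.504 0.021 0.054] [0.624 0.143 0.113]
side rack 0.37 [198. 253.] 888 [0.622 0.094 0.222] [ 0.607 -0.25  -0.001] [0.912 0.161 0.307]
side clamp_bar 0.68 [193. 253.] 866 [0.622 0.092 0.226] [ 0.607 -0.099  0.043] [0.828 0.161 0.309]
side bar_lug 0.61 [197. 251.] 851 [0.622 0.096 0.223] [0.607 0.04  0.121] [0.64  0.166 0.309]
side pin 0.55 [283. 376.] 183 [ 0.353 -0.018  0.014] [ 0.314 -0.044  0.005] [0.377 0.032 0.026]
side pin 0.46 [232. 325.] 150 [ 0.498 -0.024  0.114] [ 0.477 -0.035  0.101] [ 0.541 -0.011  0.12 ]
side pin_head 0.59 [228. 323.] 170 [ 0.498 -0.025  0.114] [ 0.477 -0.035  0.1  ] [ 0.544 -0.011  0.122]
side pin_head 0.53 [288. 379.] 234 [ 0.355 -0.019  0.013] [ 0.315 -0.075 -0.002] [0.379 0.031 0.026]
side pin_head 0.42 [266. 234.] 213 [0.564 0.232 0.136] [0.551 0.153 0.065] [0.618 0.243 0.15 ]
side fork_face 0.81 [278.
[... 1531 characters left out ...]
.027]
top pin_head 0.64 [256. 341.] 236 [ 0.508 -0.029  0.116] [ 0.479 -0.04   0.042] [ 0.543 -0.015  0.123]
top fork_face 0.63 [205. 304.] 12549 [0.589 0.065 0.045] [ 0.472 -0.103  0.039] [0.712 0.244 0.283]
top start_lever 0.63 [225. 215.] 145 [0.564 0.227 0.146] [0.552 0.219 0.09 ] [0.591 0.241 0.152]
top bottle 0.83 [235. 501.] 1353 [ 0.565 -0.37   0.101] [ 0.539 -0.406  0.015] [ 0.601 -0.35   0.152]
top bottle 0.59 [252. 341.] 168 [ 0.512 -0.029  0.117] [ 0.481 -0.039  0.112] [ 0.541 -0.017  0.124]
top carton 0.6 [201. 136.] 3632 [0.619 0.415 0.068] [0.563 0.352 0.001] [0.681 0.489 0.072]
top tray 0.81 [328. 497.] 4281 [ 0.373 -0.379  0.005] [ 0.316 -0.451  0.   ] [ 0.43  -0.294  0.036]
```

View pics/side0.png

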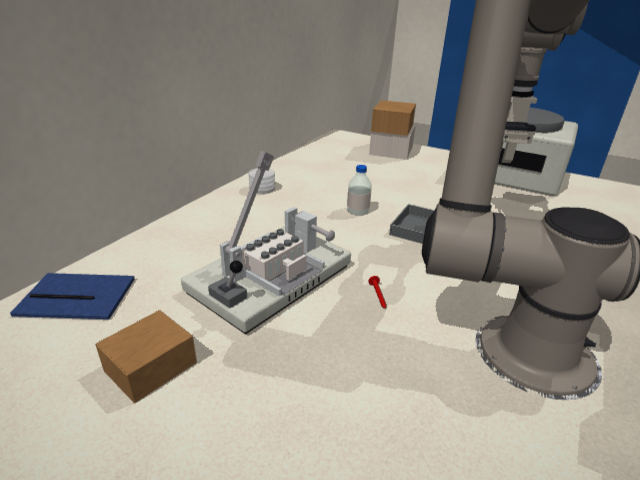

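View pics/top0.png

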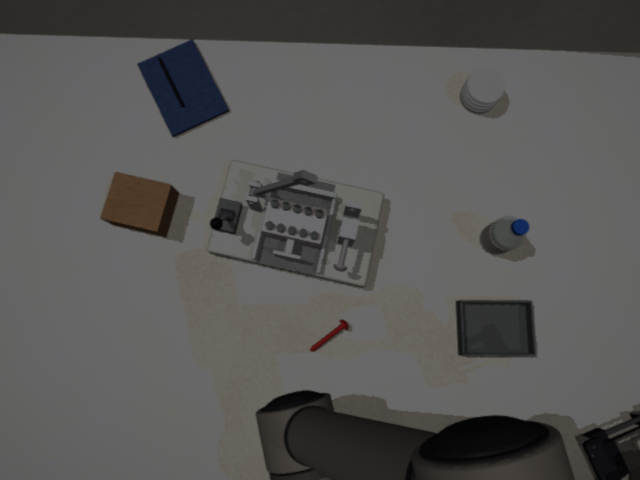

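Run:
```python
from h import *
a=cv2.imread('pics/top0.png')[150:300,195:400];cv2.imwrite('pics/top0c.png',cv2.resize(a,None,fx=3.8,fy=3.8,interpolation=2))
a=cv2.imread('pics/side0.png')[145:335,175:395];cv2.imwrite('pics/side0c.png',cv2.resize(a,None,fx=3.1,fy=3.1,interpolation=2))
P=np.load('top.npy');p=P.reshape(-1,3)
m=(p[:,0]>.42)&(p[:,0]<.78)&(p[:,1]>-.15)&(p[:,1]<.3)
print(np.histogram(p[m][:,2],bins=np.arange(-.01,.14,.01)))
b=p[m&(p[:,2]>.036)&(p[:,2]<.054)]
r=cv2.minAreaRect((b[:,:2]*1000).astype(np.float32));print(r,cv2.boxPoints(r))
# robust: fit pose maximizing inside rect
from scipy.optimize import minimize
bb=p[m&(p[:,2]>.03)];bb=bb[bb[:,2]<.06]
# edges: for yaw sweep use percentile extents
for yaw in np.radians(np.arange(-20,21,1)):
    c,s=np.cos(yaw),np.sin(yaw);q=b[:,:2]@np.array([[c,-s],[s,c]])
    lo,hi=np.percentile(q,.5,axis=0),np.percentile(q,99.5,axis=0);
    w=hi-lo
    if abs(w[0]*w[1]-.22*.36)<.006: print(np.degrees(yaw),w,lo,hi)
```

```text
(array([9195, 4388,   33,   72,  366, 8891,  309,  930,  665,  198,  454,
       1496,  732,  249,  499]), array([-0.01,  0.  ,  0.01,  0.02,  0.03,  0.04,  0.05,  0.06,  0.07,
        0.08,  0.09,  0.1 ,  0.11,  0.12,  0.13,  0.14]))
((594.7058715820312, 71.55274963378906), (360.09796142578125, 221.43421936035156), 79.02256774902344) [[ 451.7293    -84.11873 ]
 [ 669.11176  -126.284744]
 [ 737.68243   227.22423 ]
 [ 520.3       269.39026 ]]
-14.999999999999998 [0.23108486 0.36061046] [0.43977011 0.04230869] [0.67085497 0.40291914]
-14.0 [0.22652852 0.35863078] [0.44585764 0.03340306] [0.67238616 0.39203383]
-13.0 [0.22237473 0.35704913] [0.45153718 0.02434719] [0.67391191 0.38139632]
-12.000000000000002 [0.21870193 0.3557835 ] [0.45682157 0.01509237] [0.6755235  0.37087587]
-11.0 [0.21739605 0.35551023] [0.46093332 0.00520031] [0.67832937 0.36071054]
-10.0 [0.21953544 0.35535776] [ 0.46290496 -0.00478288] [0.6824404  0.35057488]
-9.0 [0.22312577 0.35648304] [ 0.46388665 -0.01534868] [0.68701242 0.34113436]
-8.0 [0.22747195 0.35805037] [ 0.46445982 -0.02630815] [0.69193177 0.33174222]
-7.0 [0.2318818  0.36019549] [ 0.46474767 -0.03735933] [0.69662947 0.32283616]
```

View pics/top0c.png

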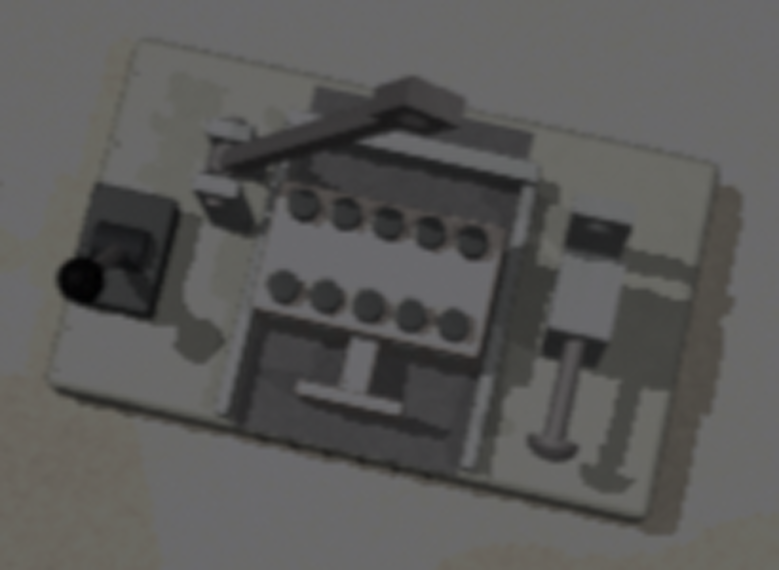

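View pics/side0c.png

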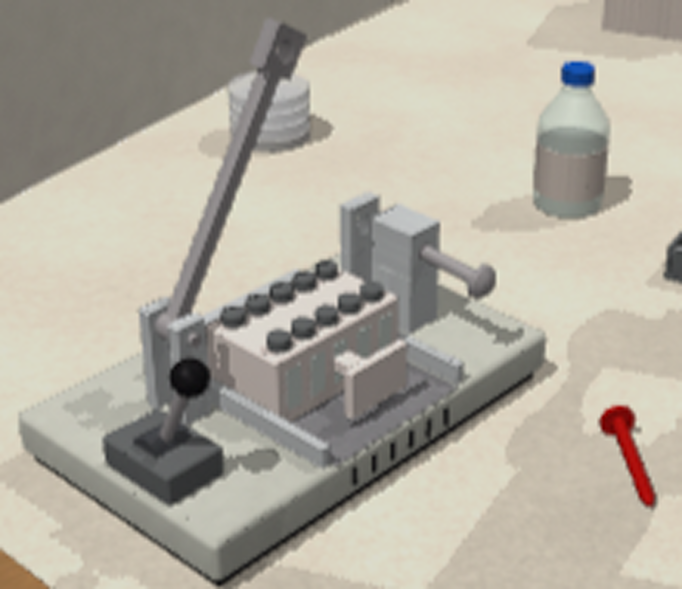

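```bash
cat >> h.py <<'E'
YAW=np.radians(-11.0);O=np.array([.6192,.0668,0])
def Rm(): return R.from_euler('z',YAW).as_matrix()
def tomix(p): return (np.asarray(p)-O)@Rm()*1000
def toworld(m): return Rm()@(np.asarray(m)/1000)+O
E
python3 - <<'E'
from h import *
for n in("side","top"):
    p=np.load(n+'.npy').reshape(-1,3);q=tomix(p)
    def ext(name,lo,hi):
        s=q[np.all((q>lo)&(q<hi),axis=1)]
        print(n,name,len(s),*(np.round(np.percentile(s,k,axis=0),1) for k in(2,50,98)) if len(s) else '')
    ext('forktop near',(-70,-150,128),(0,-80,142))
    ext('forktop far',(0,-150,128),(40,-80,142))
    ext('bracket',(-40,70,110),(40,125,133))
    ext('stop top',(25,-90,70),(70,90,80))
    ext('railL',(-135,60,58),(-50,90,68))
    ext('railR',(-135,-90,58),(-50,-60,68))
    ext('pin',(-160,-140,90),(-57,-90,140))
    ext('pinhead',(-170,-150,80),(-115,-80,150))
    ext('rack top',(-100,-75,98),(30,75,106))
    ext('caps',(-100,-75,108),(30,75,117))
    ext('paddle',(-170,-50,52),(-80,50,100))
    ext('lever',(-130,125,80),(-20,180,160))
    ext('bar',(-30,-100,150),(30,120,330))
    ext('lug',(-40,-150,290),(40,120,350))
    for x in np.arange(-140,-55,10): ext(f'pin{x}',(x,-140,80),(x+10,-90,150))
E
```

```text
side forktop near 167 [ -56.1 -132.8  128.2] [ -34.9 -110.9  133.7] [-10.7 -97.6 135.6]
side forktop far 60 [   7.9 -134.   128.3] [  11.4 -112.6  133.2] [ 22.  -97.5 135.5]
side bracket 252 [-25.7  81.9 110.6] [ -5.6  98.2 123.4] [ 18.6 107.8 131.8]
side stop top 80 [ 37.7 -70.1  71.5] [ 45.2 -11.7  74. ] [50.9 31.5 76.2]
side railL 134 [-129.    62.6   58.5] [-83.6  72.   62.1] [-51.2  76.6  66.7]
side railR 74 [-130.   -75.6   58.3] [-101.7  -70.1   61.5] [-67.2 -65.6  64.5]
side pin 166 [-122.  -123.2   98.8] [-103.6 -110.8  114.1] [ -58.  -101.8  122.4]
side pinhead 58 [-122.5 -124.6  100.3] [-118.7 -111.3  112.6] [-115.4 -102.2  122.7]
side rack top 693 [-74.5 -60.7  98.5] [-37.6   9.9 102.1] [ -4.4  64.2 105.4]
side caps 331 [-68.6 -52.7 108.2] [-52.1   3.2 111.7] [ -4.8  55.7 113.8]
side paddle 360 [-115.4  -26.8   56.3] [-113.1    4.2   78.9] [-82.1  30.   95.2]
side lever 205 [-98.8 141.2  80.9] [-87.2 153.7 138. ] [-56.8 162.  150.5]
side bar 776 [ -8.6 -29.6 153.6] [ -4.8  17.4 243.2] [  5.9  74.7 310.2]
side lug 141 [ -9.1 -35.7 291. ] [ -5.5 -11.6 300.7] [  6.8   0.4 31
[... 1763 characters left out ...]
] [  7.1   0.6 315.2]
top pin-140 0
top pin-130 7 [-121.4 -119.2  108.3] [-120.7 -114.9  113. ] [-120.5 -109.4  117.8]
top pin-120 63 [-119.8 -126.4  108.9] [-114.9 -114.   119.2] [-110.3 -101.5  124.5]
top pin-110 27 [-108.6 -120.3  110.7] [-104.  -115.   114.1] [-100.2 -108.9  117.1]
top pin-100 28 [ -99.6 -120.1  109.5] [ -94.8 -114.4  114.8] [ -90.6 -109.3  120.1]
top pin-90 29 [ -89.7 -120.4  110.5] [ -84.7 -114.5  115.8] [ -80.2 -109.   119.8]
top pin-80 28 [ -79.1 -120.1  112.7] [ -75.  -114.3  117.1] [ -70.1 -109.3  120.6]
top pin-70 27 [ -69.  -120.6  111.4] [ -64.4 -114.8  116.4] [ -60.2 -109.1  120. ]
top pin-60 117 [ -58.8 -130.9   84.8] [ -54.6 -114.7  123.8] [-50.3 -98.3 136.8]
```

The steel pin started in the fork (top 341,257; side 325,232) is the right one. It's grey, lies along mixer x, and the crop confirms it. The red look-alike on the bench (top 331,331; side 379,286) is not. The mixer fit agrees with the fork, rails and stop to about 1 mm.

```bash
cat >> h.py <<'E'
def st():
    s=robot.observe();T=rot(s["tool_rot"]);M=tomix(s["position"])
    a=np.degrees(np.arctan2(*(Rm().T@T[:,0])[[1,0]]))
    print("t",round(float(s["t"]),2),"TCP mix",np.round(M,1),"toolx ang in mix",round(a,2),"F mix",np.round(Rm().T@s["ft_force"],1),"open",round(float(s["opening"]),2),"q",np.round(s["q"],2))
    return s,T
def go(*targets):
    s,T=st()
    for t in targets: print(t,"-> tool shift",np.round(T.T@(toworld(t)-s["position"]),4))
E
python3 - <<'E'
from h import *
go((-160,0,200),(-200,-150,200),(-135,0,75))
E
```

```text
t 1.25 TCP mix [-303.1 -620.   226.7] toolx ang in mix -56.21 F mix [ 0.6 -0.4 -1.3] open 1.0 q [-1.32  0.34  1.52  0.    1.28 -0.15]
(-160, 0, 200) -> tool shift [-0.4357 -0.4637  0.0267]
(-200, -150, 200) -> tool shift [-0.3333 -0.3471  0.0267]
(-135, 0, 75) -> tool shift [-0.4218 -0.4845  0.1517]
```

```bash
python3 -m handwheel '[{"translation":[-0.05,-0.05,0],"spin":0.15,"grip":1},{"translation":[-0.1,-0.1,0.005],"spin":0.3,"grip":1},{"translation":[-0.15,-0.15,0.01],"spin":0.45,"grip":1},{"translation":[-0.2,-0.2,0.015],"spin":0.59,"grip":1},{"translation":[-0.23,-0.23,0.02],"spin":0.59,"grip":1}]' 30
python3 - <<'E'
from h import *
go((-160,0,200),(-200,-150,200),(-135,0,75))
E
```

```text
t: 1.75
position: [0.2954, -0.2589, 0.2139]
tool_rot: [0.0, -0.634, 0.773, -0.001]
ft_force: [1.2, 0.3, 0.2]
opening: 0.611
t 1.75 TCP mix [-255.7 -381.5  213.9] toolx ang in mix -90.3 F mix [1.2 0.5 0.2] open 0.61 q [-0.92  0.11  1.87  0.    1.16  0.85]
(-160, 0, 200) -> tool shift [-0.382  -0.0936  0.0137]
(-200, -150, 200) -> tool shift [-0.2318 -0.0544  0.0138]
(-135, 0, 75) -> tool shift [-0.3823 -0.1185  0.1387]
```

```bash
python3 -m handwheel '[{"translation":[-0.05,-0.02,0],"spin":0,"grip":1},{"translation":[-0.1,-0.04,0.005],"spin":0,"grip":1},{"translation":[-0.145,-0.055,0.01],"spin":0,"grip":1},{"translation":[-0.19,-0.07,0.01],"spin":0,"grip":1},{"translation":[-0.235,-0.08,0.015],"spin":0,"grip":1}]'; python3 -m handwheel '[{"translation":[-0.05,-0.01,0.02],"spin":0,"grip":1},{"translation":[-0.1,-0.01,0.04],"spin":0,"grip":1},{"translation":[-0.14,-0.01,0.06],"spin":0,"grip":1},{"translation":[-0.14,-0.01,0.06],"spin":0,"grip":1},{"translation":[-0.14,-0.01,0.06],"spin":0,"grip":1}]'
python3 - <<'E'
from h import *
go((-130,0,75))
E
```

```text
t: 2.25
position: [0.4198, -0.043, 0.1992]
tool_rot: [0.001, -0.636, 0.772, -0.001]
ft_force: [0.8, -0.5, 0.7]
opening: 0.176
t: 2.75
position: [0.4547, 0.0916, 0.1382]
tool_rot: [-0.001, -0.637, 0.771, 0.0]
ft_force: [0.2, -0.0, -0.0]
opening: 0.007
t 2.75 TCP mix [-166.2   -7.1  138.2] toolx ang in mix -89.84 F mix [ 0.2  0.  -0. ] open 0.01 q [ 0.03  0.33  1.81 -0.    1.    1.79]
(-130, 0, 75) -> tool shift [-0.007  -0.0364  0.0631]
```

```bash
python3 -m handwheel '[{"translation":[-0.007,0,0.04],"spin":0,"grip":1},{"translation":[-0.007,-0.01,0.063],"spin":0,"grip":1},{"translation":[-0.007,-0.035,0.063],"spin":0,"grip":1},{"translation":[-0.007,-0.035,0.063],"spin":0,"grip":1}]'
python3 - <<'E'
from h import *
go((-87,0,75))
f=grab_frame("side");cv2.imwrite("pics/s1.png",cv2.resize(f["color"][145:335,175:395],None,fx=3.1,fy=3.1))
E
```

```text
t: 3.15
position: [0.4937, 0.0887, 0.0763]
tool_rot: [0.001, -0.635, 0.773, -0.001]
ft_force: [0.3, 0.1, 0.8]
opening: 0.005
t 3.15 TCP mix [-127.4   -2.5   76.3] toolx ang in mix -90.17 F mix [0.2 0.2 0.8] open 0.01 q [ 0.03  0.48  1.79 -0.    0.87  1.79]
(-87, 0, 75) -> tool shift [-0.0026 -0.0404  0.0014]
```

View pics/s1.png

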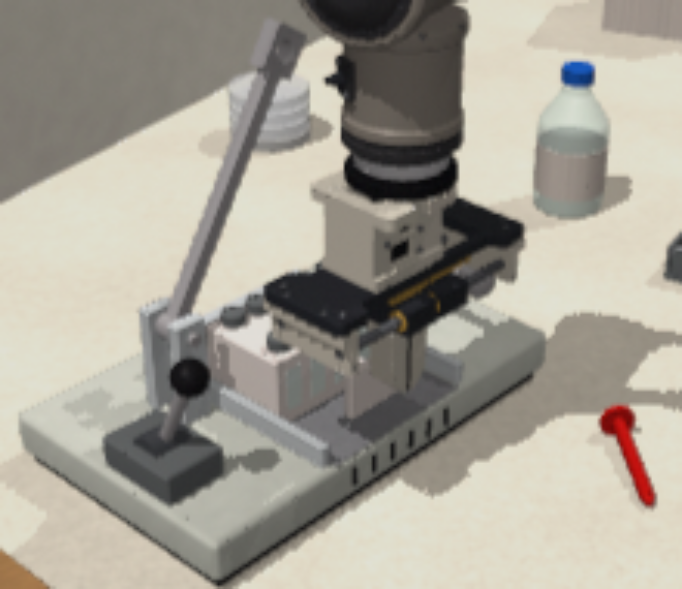

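The shut fingers (crop 410,370) stand just in front of the paddle. Next I push slowly.

```bash
python3 -m handwheel '[{"translation":[-0.002,-0.008,0],"spin":0,"grip":1},{"translation":[-0.002,-0.016,0],"spin":0,"grip":1},{"translation":[-0.002,-0.023,0],"spin":0,"grip":1},{"translation":[-0.002,-0.03,0],"spin":0,"grip":1},{"translation":[-0.002,-0.035,0],"spin":0,"grip":1}]'; python3 -m handwheel '[{"translation":[0,-0.002,0],"spin":0,"grip":1},{"translation":[0,-0.004,0],"spin":0,"grip":1},{"translation":[0,-0.004,0],"spin":0,"grip":1}]';python3 - <<'E'
from h import *
go((-87,0,75))
E
```

```text
t: 3.7
position: [0.526, 0.086, 0.0759]
tool_rot: [0.0, -0.636, 0.772, -0.0]
ft_force: [-2.4, 0.6, 1.1]
opening: 0.006
t: 4.0
position: [0.5296, 0.0853, 0.0756]
tool_rot: [0.0, -0.636, 0.772, -0.0]
ft_force: [-0.8, -0.3, 0.6]
opening: 0.006
t 4.0 TCP mix [-91.5   1.1  75.6] toolx ang in mix -90.01 F mix [-0.7 -0.5  0.6] open 0.01 q [ 0.02  0.53  1.69 -0.    0.92  1.78]
(-87, 0, 75) -> tool shift [ 0.0011 -0.0045  0.0006]
```

```bash
for i in 1 2 3; do python3 -m handwheel '[{"translation":[0,-0.0015,0],"spin":0,"grip":1},{"translation":[0,-0.003,0],"spin":0,"grip":1},{"translation":[0,-0.003,0],"spin":0,"grip":1}]' | grep -E 'pos|force'; done;python3 - <<'E'
from h import *
go((-87,0,75))
E
```

```text
position: [0.5325, 0.0848, 0.0757]
ft_force: [0.3, 0.3, -0.8]
position: [0.5341, 0.0846, 0.0757]
ft_force: [-6.0, 1.3, 2.6]
position: [0.534, 0.0846, 0.0756]
ft_force: [-15.5, 3.4, 12.3]
t 4.9 TCP mix [-87.    1.2  75.6] toolx ang in mix -90.0 F mix [-15.8   0.3  12.3] open 0.0 q [0.01 0.54 1.67 0.   0.94 1.78]
(-87, 0, 75) -> tool shift [ 0.0012 -0.      0.0006]
```

```bash
python3 -m handwheel '[{"translation":[0,0.02,0],"spin":0,"grip":1},{"translation":[0,0.04,-0.02],"spin":0,"grip":1},{"translation":[0,0.06,-0.07],"spin":0,"grip":1},{"translation":[-0.01,0.06,-0.12],"spin":0,"grip":1},{"translation":[-0.02,0.06,-0.17],"spin":0,"grip":1}]'; python3 -m handwheel '[{"translation":[0,0,-0.03],"spin":0,"grip":1},{"translation":[0,0,-0.05],"spin":0,"grip":1},{"translation":[0,0,-0.05],"spin":0,"grip":1}]';python3 - <<'E'
from h import *
for n in("side","top"):
    f=grab_frame(n);q=tomix(cloud(f).reshape(-1,3));cv2.imwrite(f"pics/{n}2.png",f["color"])
    for nm,lo,hi in(('paddle',(-170,-50,55),(-70,50,95)),('racktop',(-100,-75,98),(60,75,106)),('caps',(-100,-75,108),(60,75,117)),('pinhead',(-170,-150,80),(-110,-80,150)),('bar',(-12,-60,200),(12,70,330))):
        s=q[np.all((q>lo)&(q<hi),axis=1)];print(n,nm,len(s),*(np.round(np.percentile(s,k,axis=0),1) for k in(2,50,98)) if len(s) else '')
        if nm=='bar':
            th=np.arctan2(s[:,2]-115,95-s[:,1]);print('theta pct',np.percentile(th,(5,25,50,75,95)))
go((-10,46,290),(0,46,290))
E
```

```text
t: 5.4
position: [0.4825, 0.1138, 0.2425]
tool_rot: [0.0, -0.636, 0.772, -0.0]
ft_force: [1.7, 0.3, 0.2]
opening: 0.005
t: 5.7
position: [0.4846, 0.1139, 0.2935]
tool_rot: [0.003, -0.636, 0.772, -0.002]
ft_force: [-0.2, 0.2, 0.0]
opening: 0.001
side paddle 303 [-79.1 -25.3  56.8] [-76.7   5.9  76.6] [-70.8  31.6  94.7]
side racktop 608 [-38.2 -58.9  98.6] [ -3.    7.6 102.1] [ 25.7  65.4 105.4]
side caps 310 [-32.2 -52.2 108.1] [-16.7   3.6 111.5] [ 32.   55.3 113.8]
side pinhead 77 [-122.9 -123.4   98.9] [-117.7 -110.2  113.5] [-111.4 -101.1  122.4]
side bar 448 [ -8.6 -23.1 202. ] [ -4.8  11.4 252.6] [  5.5  46.3 296.1]
theta pct [0.96192786 0.99776997 1.03808555 1.05441489 1.0784182 ]
top paddle 27 [-76.7 -24.7  61.3] [-76.3 -18.1  88. ] [-72.1 -11.6  94.4]
top racktop 634 [-35.5 -62.5  98.5] [  2.4 -36.4 102.1] [ 37.6  -7.2 105.3]
top caps 223 [-30.4 -53.5 108.5] [ 17.9 -29.4 111.7] [ 32.4  -2.9 115.7]
top pinhead 72 [-121.1 -127.2  108.3] [-115.5 -114.6  118.4] [-110.5 -101.8  124.1]
top bar 237 [ -7.  -37.1 277.4] [ -2.1 -20.  304. ] [  7.2  -2.6 314.3]
theta pct [0.94853596 0.97520056 1.01322343 1.05847029 1.07937334]
t 5.8 TCP mix [-142.7   20.   289.8] toolx ang in mix -90.02 F mix [-0.7  0.7 -0.8] open 0.0 q [ 0.08  0.24  1.49 -0.    1.41  1.84]
(-10, 46, 290) -> tool shift [-2.610e-02 -1.327e-01 -1.000e-04]
(0, 46, 290) -> tool shift [-2.610e-02 -1.427e-01 -1.000e-04]
```

View pics/side2.png

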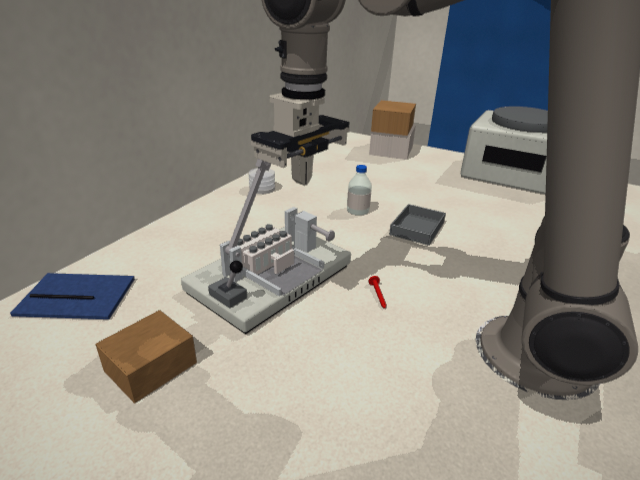

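The rack is home: the paddle face is at x -77. Now the bar, at about 1.03 rad.

```bash
python3 -m handwheel '[{"translation":[-0.02,-0.045,0],"spin":0,"grip":1},{"translation":[-0.026,-0.09,0],"spin":0,"grip":1},{"translation":[-0.026,-0.13,0],"spin":0,"grip":1},{"translation":[-0.026,-0.143,0],"spin":0,"grip":1},{"translation":[-0.026,-0.143,0],"spin":0,"grip":1}]'
python3 - <<'E'
from h import *
go((0,46,265))
s,T=st()
p=s["position"]
for th in(1.03,.9,.75,.6,.45,.3,.2,.1,0):
    c,si=np.cos(th),np.sin(th);t=(0,95-170*c+7*si+19,115+170*si+7*c);print(th,np.round(t,0),np.round(T.T@(toworld(t)-p),3))
E
```

```text
t: 6.3
position: [0.6291, 0.1111, 0.2865]
tool_rot: [-0.002, -0.635, 0.772, 0.001]
ft_force: [-0.9, 0.5, -0.0]
opening: 0.003
t 6.3 TCP mix [  1.3  45.3 286.5] toolx ang in mix -90.09 F mix [-0.9  0.3 -0. ] open 0.0 q [ 0.05  0.53  1.06 -0.    1.56  1.82]
(0, 46, 265) -> tool shift [-0.0007  0.0012  0.0215]
t 6.3 TCP mix [  1.3  45.3 286.5] toolx ang in mix -90.09 F mix [-0.9  0.3 -0. ] open 0.0 q [ 0.05  0.53  1.06 -0.    1.56  1.82]
1.03 [  0.  32. 264.] [0.013 0.001 0.022]
0.9 [  0.  14. 253.] [0.031 0.001 0.034]
0.75 [  0.  -6. 236.] [0.051 0.001 0.051]
0.6 [  0. -22. 217.] [0.068 0.001 0.07 ]
0.45 [  0. -36. 195.] [0.081 0.001 0.091]
0.3 [  0. -46. 172.] [0.092 0.001 0.115]
0.2 [  0. -51. 156.] [0.096 0.001 0.131]
0.1 [  0. -54. 139.] [0.1   0.    0.148]
0 [  0. -56. 122.] [0.101 0.    0.165]
```

```bash
python3 -m handwheel '[{"translation":[0,0.001,0.022],"spin":0,"grip":1},{"translation":[0.013,0.001,0.022],"spin":0,"grip":1},{"translation":[0.022,0.001,0.028],"spin":0,"grip":1},{"translation":[0.031,0.001,0.034],"spin":0,"grip":1},{"translation":[0.041,0.001,0.042],"spin":0,"grip":1}]'
python3 - <<'E'
from h import *
f=grab_frame("side");cv2.imwrite("pics/s3.png",cv2.resize(f["color"][100:300,175:395],None,fx=3,fy=3))
s,T=st()
p=s["position"]
for th in(.9,.75,.6,.45,.3,.2,.1,0):
    c,si=np.cos(th),np.sin(th);t=(0,95-170*c+7*si+19,115+170*si+7*c);print(th,np.round(t,0),np.round(T.T@(toworld(t)-p),3))
E
```

```text
t: 6.8
position: [0.6194, 0.071, 0.249]
tool_rot: [0.001, -0.636, 0.772, -0.001]
ft_force: [-0.2, -0.4, 0.5]
opening: -0.001
t 6.85 TCP mix [ -1.1   2.4 247.1] toolx ang in mix -90.09 F mix [ 0.5 -0.9 -1.1] open 0.01 q [-0.01  0.51  1.2  -0.    1.43  1.75]
0.9 [  0.  14. 253.] [-0.011 -0.001 -0.005]
0.75 [  0.  -6. 236.] [ 0.008 -0.001  0.011]
0.6 [  0. -22. 217.] [ 0.025 -0.001  0.03 ]
0.45 [  0. -36. 195.] [ 0.038 -0.001  0.052]
0.3 [  0. -46. 172.] [ 0.049 -0.001  0.075]
0.2 [  0. -51. 156.] [ 0.054 -0.001  0.091]
0.1 [  0. -54. 139.] [ 0.057 -0.001  0.108]
0 [  0. -56. 122.] [ 0.058 -0.001  0.125]
```

View pics/s3.png

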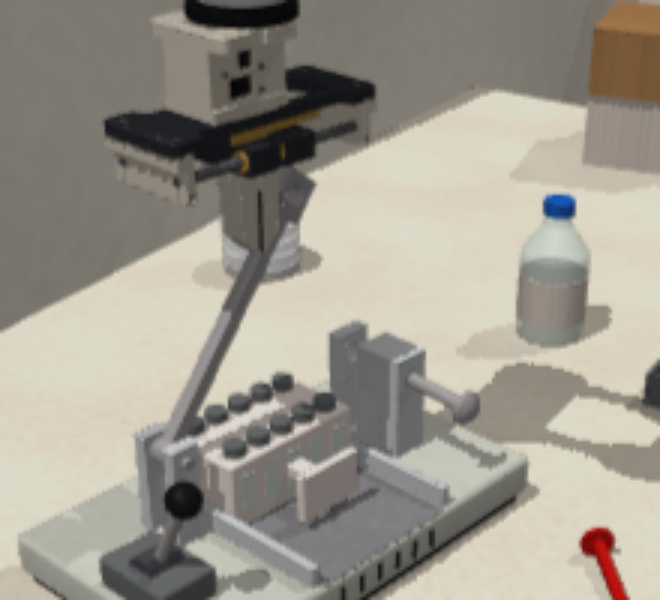

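The fingertip (crop 255,245) is on the upper side of the bar near the lug. I continue the arc.

```bash
python3 -m handwheel '[{"translation":[0.008,-0.001,0.011],"spin":0,"grip":1},{"translation":[0.017,-0.001,0.02],"spin":0,"grip":1},{"translation":[0.025,-0.001,0.03],"spin":0,"grip":1},{"translation":[0.032,-0.001,0.041],"spin":0,"grip":1},{"translation":[0.038,-0.001,0.052],"spin":0,"grip":1}]'
python3 - <<'E'
from h import *
f=grab_frame("side");cv2.imwrite("pics/s4.png",cv2.resize(f["color"][100:300,175:395],None,fx=3,fy=3))
s,T=st()
p=s["position"]
for th in(.45,.3,.2,.1,0):
    c,si=np.cos(th),np.sin(th);t=(0,95-170*c+7*si+19,115+170*si+7*c);print(th,np.round(t,0),np.round(T.T@(toworld(t)-p),3))
E
```

```text
t: 7.35
position: [0.6129, 0.0337, 0.1952]
tool_rot: [-0.0, -0.636, 0.772, 0.0]
ft_force: [-0.1, -0.0, 1.0]
opening: 0.01
t 7.4 TCP mix [ -0.7 -34.7 193.1] toolx ang in mix -90.06 F mix [-0.3 -1.1 -2. ] open 0.0 q [-0.07  0.53  1.31 -0.    1.3   1.69]
0.45 [  0. -36. 195.] [ 0.001 -0.001 -0.002]
0.3 [  0. -46. 172.] [ 0.012 -0.001  0.021]
0.2 [  0. -51. 156.] [ 0.017 -0.001  0.037]
0.1 [  0. -54. 139.] [ 0.02  -0.001  0.054]
0 [  0. -56. 122.] [ 0.021 -0.001  0.071]
```

View pics/s4.png

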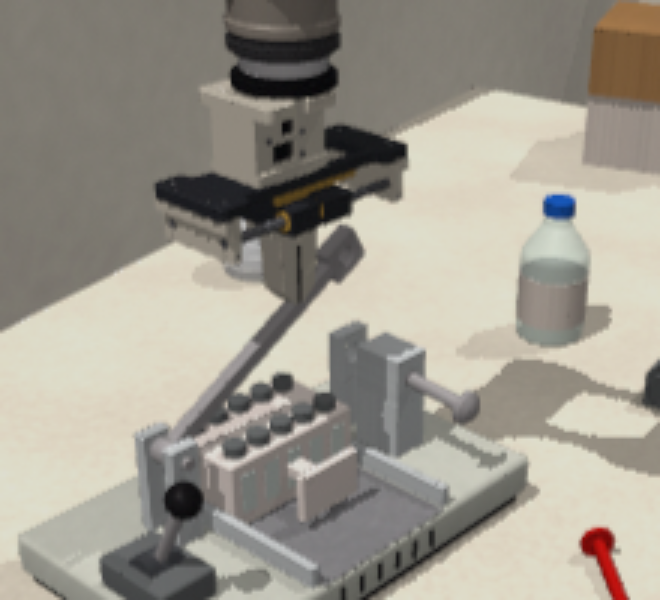

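The bar is following the fingers down. I continue to the bottom, slower at the end.

```bash
python3 -m handwheel '[{"translation":[0.006,-0.001,0.01],"spin":0,"grip":1},{"translation":[0.012,-0.001,0.021],"spin":0,"grip":1},{"translation":[0.017,-0.001,0.037],"spin":0,"grip":1},{"translation":[0.02,-0.001,0.05],"spin":0,"grip":1},{"translation":[0.021,-0.001,0.06],"spin":0,"grip":1}]';  python3 -m handwheel '[{"translation":[0,0,0.004],"spin":0,"grip":1},{"translation":[0,0,0.008],"spin":0,"grip":1},{"translation":[0,0,0.008],"spin":0,"grip":1}]';python3 - <<'E'
from h import *
go((0,-56,122))
f=grab_frame("side");cv2.imwrite("pics/s5.png",cv2.resize(f["color"][100:300,175:395],None,fx=3,fy=3))
E
```

```text
t: 7.9
position: [0.6097, 0.0131, 0.1349]
tool_rot: [-0.0, -0.636, 0.772, 0.0]
ft_force: [0.5, -1.0, 0.1]
opening: 0.0
t: 8.2
position: [0.6101, 0.0138, 0.1281]
tool_rot: [-0.0, -0.636, 0.772, 0.0]
ft_force: [-0.4, 0.0, -0.5]
opening: 0.005
t 8.2 TCP mix [  1.2 -53.8 128.1] toolx ang in mix -89.99 F mix [-0.4 -0.  -0.5] open 0.0 q [-0.1   0.58  1.41 -0.    1.15  1.66]
(0, -56, 122) -> tool shift [0.0022 0.0012 0.0061]
```

View pics/s5.png

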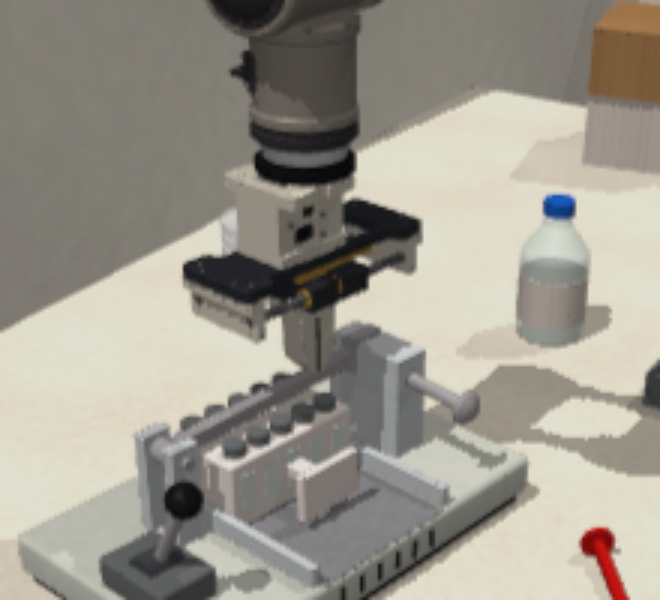

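```bash
for i in 1 2 3 4 ; do python3 -m handwheel '[{"translation":[0,0,0.0015],"spin":0,"grip":1},{"translation":[0,0,0.003],"spin":0,"grip":1},{"translation":[0,0,0.003],"spin":0,"grip":1}]' | grep -E 'pos|force'; done
```

```text
position: [0.6101, 0.0136, 0.1254]
ft_force: [0.7, -0.1, -0.3]
position: [0.6102, 0.0135, 0.1223]
ft_force: [-0.7, -0.4, 0.7]
position: [0.6103, 0.0135, 0.122]
ft_force: [-6.9, 1.0, 17.1]
position: [0.6105, 0.0135, 0.1217]
ft_force: [-13.7, 0.1, 32.8]
```

The bar is hard against its lower limit: top at 122 mm, force rising. I back off and go round to the pin head.

```bash
python3 -m handwheel '[{"translation":[0,0,-0.03],"spin":0,"grip":1},{"translation":[0,0,-0.07],"spin":0,"grip":1},{"translation":[0.02,0.045,-0.08],"spin":0,"grip":1},{"translation":[0.04,0.09,-0.08],"spin":0,"grip":1},{"translation":[0.06,0.135,-0.08],"spin":0,"grip":1}]'; python3 -m handwheel '[{"translation":[0,0.025,0],"spin":0,"grip":1},{"translation":[0,0.025,0],"spin":0,"grip":1}]';python3 - <<'E'
from h import *
for n in("side","top"):
    f=grab_frame(n);q=tomix(cloud(f).reshape(-1,3));cv2.imwrite(f"pics/{n}6.png",cv2.resize(f["color"][140:320,195:395],None,fx=3,fy=3,interpolation=2))
    for nm,lo,hi in(('bar',(-9,-75,108),(9,70,140)),('lug',(-9,-132,105),(9,-97,150)),('pinhead',(-170,-150,80),(-110,-80,150)),('pintip',(-9,-140,80),(9,-130,150)),('lever',(-130,125,80),(-20,180,160)),('ball',(-130,125,130),(0,180,160))):
        s=q[np.all((q>lo)&(q<hi),axis=1)];print(n,nm,len(s),*(np.round(np.percentile(s,k,axis=0),1) for k in(2,50,98)) if len(s) else '')
        if nm=='bar' and len(s): 
            s=s[s[:,2]>119.5]; print(np.polyfit(95-s[:,1],s[:,2],1))
go((-140,-115,97),(-76,-115,97))
E
```

```text
t: 9.95
position: [0.4645, -0.0198, 0.1965]
tool_rot: [0.0, -0.636, 0.772, -0.0]
ft_force: [0.3, -0.4, 0.6]
opening: 0.003
t: 10.15
position: [0.4386, -0.0144, 0.1966]
tool_rot: [-0.0, -0.636, 0.772, 0.001]
ft_force: [-0.1, 0.2, -0.5]
opening: 0.006
side bar 347 [ -8.1 -71.1 109.2] [ -5.    1.5 118.9] [  4.2  67.5 122.7]
[-9.70337823e-04  1.21246713e+02]
side lug 54 [  -8.  -128.   106.3] [   1.2 -102.1  127.7] [  8.7 -97.8 133.1]
side pinhead 78 [-122.1 -122.2   98.5] [-117.3 -108.6  113.3] [-110.6 -100.4  122.2]
side pintip 3 [   2.2 -132.1  128.4] [   4.1 -132.   128.5] [   8.7 -130.6  134.4]
side lever 208 [-98.  142.3  81.1] [-86.5 153.7 137.6] [-54.3 162.1 150.8]
side ball 130 [-98.5 141.3 132.5] [-92.3 154.4 143.8] [-79.9 162.1 150.8]
top bar 461 [ -6.  -71.8 109.8] [ -1.2  -3.  120.5] [  6.1  66.3 124. ]
[-7.84296508e-04  1.21531222e+02]
top lug 125 [  -6.9 -131.3  121.6] [  -0.3 -114.8  128.8] [  7.3 -98.1 133.2]
top pinhead 0
top pintip 8 [  -6.1 -131.7  121. ] [  -0.5 -131.1  129.8] [   6.5 -130.3  131.3]
top lever 171 [-96.6 138.5  80.8] [-83.7 147.7 144.4] [-49.2 162.2 152.1]
top ball 128 [-96.8 138.1 137.8] [-86.9 148.1 146.2] [-75.4 161.5 152.7]
t 10.25 TCP mix [-158.3 -114.   196.9] toolx ang in mix -90.02 F mix [ 0.3  0.7 -0.7] open 0.0 q [-0.21  0.22  1.79 -0.    1.13  1.56]
(-140, -115, 97) -> tool shift [ 0.001  -0.0181  0.0999]
(-76, -115, 97) -> tool shift [ 0.001  -0.0821  0.1   ]
```

View pics/side6.png

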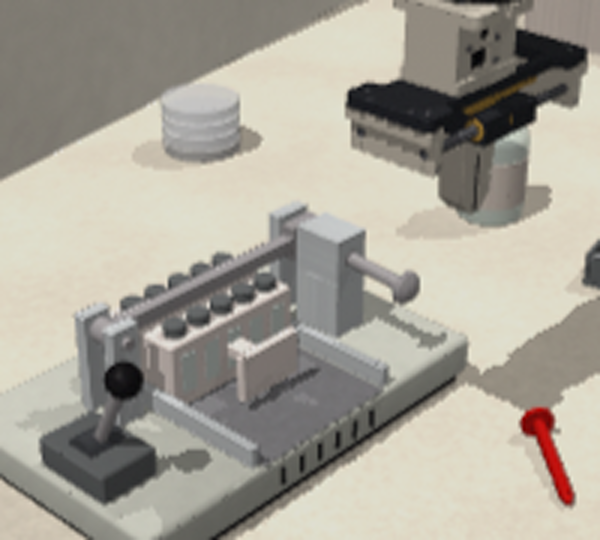

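View pics/top6.png

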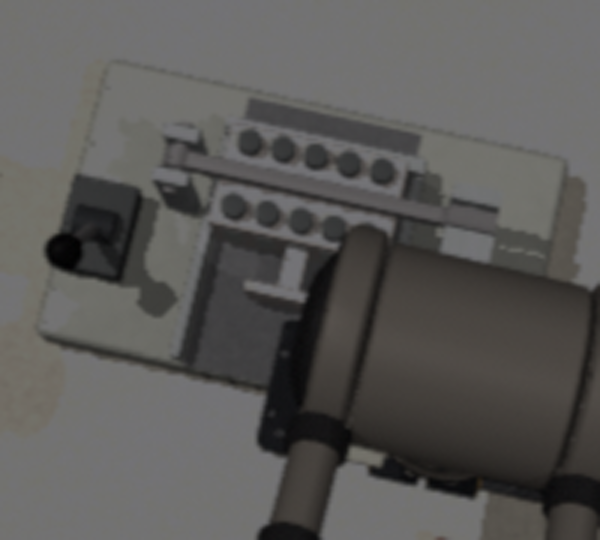

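The bar is level at slope about 0, with the lug top at 129 mm. The pin hasn't moved (side crop 405,287). Now I push the pin.

```bash
python3 -m handwheel '[{"translation":[0.001,0,0.05],"spin":0,"grip":1},{"translation":[0.001,0,0.1],"spin":0,"grip":1},{"translation":[0.001,0,0.102],"spin":0,"grip":1},{"translation":[0.001,-0.015,0.102],"spin":0,"grip":1},{"translation":[0.001,-0.022,0.102],"spin":0,"grip":1}]'; python3 -m handwheel '[{"translation":[0,-0.006,0],"spin":0,"grip":1},{"translation":[0,-0.012,0],"spin":0,"grip":1},{"translation":[0,-0.018,0],"spin":0,"grip":1},{"translation":[0,-0.018,0],"spin":0,"grip":1}]';python3 - <<'E'
from h import *
go((-76.5,-115,97))
f=grab_frame("side");cv2.imwrite("pics/s7.png",cv2.resize(f["color"][140:320,195:395],None,fx=3,fy=3))
E
```

```text
t: 10.75
position: [0.4657, -0.0204, 0.0957]
tool_rot: [0.001, -0.636, 0.772, -0.001]
ft_force: [-0.8, 0.0, 0.2]
opening: 0.008
t: 11.15
position: [0.4818, -0.0237, 0.0948]
tool_rot: [0.001, -0.636, 0.772, -0.001]
ft_force: [-0.2, 0.3, -0.5]
opening: 0.008
t 11.15 TCP mix [-117.6 -115.    94.8] toolx ang in mix -90.02 F mix [-0.2  0.3 -0.5] open 0.01 q [-0.21  0.42  1.82 -0.    0.9   1.56]
(-76.5, -115, 97) -> tool shift [-0.     -0.0411 -0.0021]
```

View pics/s7.png

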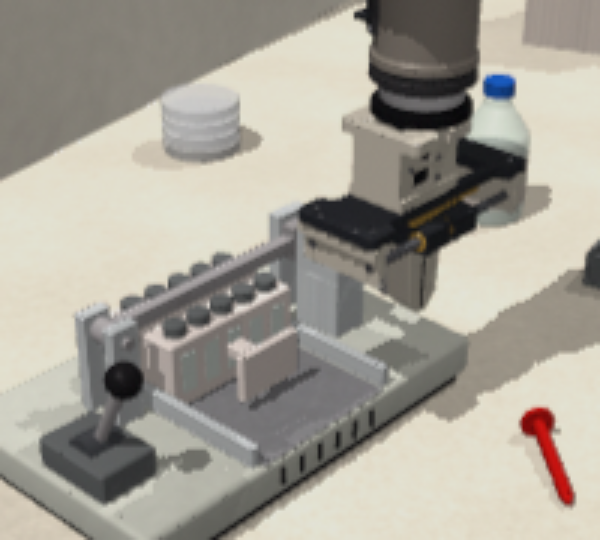

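```bash
for i in 1 2 3 ; do python3 -m handwheel '[{"translation":[0,-0.003,0],"spin":0,"grip":1},{"translation":[0,-0.006,0],"spin":0,"grip":1},{"translation":[0,-0.009,0],"spin":0,"grip":1},{"translation":[0,-0.009,0],"spin":0,"grip":1}]' | grep -E 'pos|force'; done; python3 -c "
from h import *
st()"
```

```text
position: [0.49, -0.0253, 0.0944]
ft_force: [-0.0, -0.5, 1.2]
position: [0.4989, -0.027, 0.0943]
ft_force: [-0.1, 0.1, -0.6]
position: [0.5077, -0.0287, 0.0943]
ft_force: [0.1, 0.1, 0.9]
t 12.4 TCP mix [ -91.2 -115.    94.3] toolx ang in mix -90.01 F mix [0.  0.1 0.9] open 0.01 q [-0.21  0.46  1.75 -0.    0.93  1.56]
```

```bash
python3 -m handwheel '[{"translation":[0,-0.004,0],"spin":0,"grip":1},{"translation":[0,-0.008,0],"spin":0,"grip":1},{"translation":[0,-0.012,0],"spin":0,"grip":1},{"translation":[0,-0.012,0],"spin":0,"grip":1}]' | grep -E 'pos|force';for i in 1 2 3 ; do python3 -m handwheel '[{"translation":[0,-0.0015,0],"spin":0,"grip":1},{"translation":[0,-0.003,0],"spin":0,"grip":1},{"translation":[0,-0.003,0],"spin":0,"grip":1}]' | grep -E 'pos|force'; done; python3 -c "
from h import *
st()"
```

```text
position: [0.5197, -0.031, 0.0944]
ft_force: [-0.8, -0.9, 0.7]
position: [0.5218, -0.0314, 0.0942]
ft_force: [0.1, -0.1, 0.1]
position: [0.5221, -0.0314, 0.0937]
ft_force: [-9.4, 1.2, 4.1]
position: [0.5221, -0.0313, 0.0932]
ft_force: [-17.8, 2.5, 9.3]
t 13.7 TCP mix [ -76.6 -114.9   93.2] toolx ang in mix -89.98 F mix [-17.9  -0.9   9.3] open 0.0 q [-0.21  0.49  1.7  -0.    0.97  1.56]
```

Seated: the finger face stopped at x -67, where the head's outer face belongs. I back off and head for the lever.

```bash
python3 -m handwheel '[{"translation":[0,0.02,0],"spin":0,"grip":1},{"translation":[0,0.06,0],"spin":0,"grip":1},{"translation":[0,0.065,-0.045],"spin":0,"grip":1},{"translation":[-0.045,0.065,-0.065],"spin":0,"grip":1},{"translation":[-0.09,0.065,-0.08],"spin":0,"grip":1}]'; python3 -m handwheel '[{"translation":[-0.045,0,0],"spin":0,"grip":1},{"translation":[-0.09,0,0],"spin":0,"grip":1},{"translation":[-0.135,0,0],"spin":0,"grip":1},{"translation":[-0.175,0,0],"spin":0,"grip":1},{"translation":[-0.175,0,0],"spin":0,"grip":1}]';python3 - <<'E'
from h import *
for n in("side","top"):
    f=grab_frame(n);q=tomix(cloud(f).reshape(-1,3));cv2.imwrite(f"pics/{n}8.png",cv2.resize(f["color"][140:320,195:395],None,fx=3,fy=3,interpolation=2))
    for nm,lo,hi in(('pinhead',(-170,-150,90),(-58,-80,150)),('pintip',(23,-130,100),(60,-100,130)),('bar',(-9,-75,108),(9,70,140))):
        s=q[np.all((q>lo)&(q<hi),axis=1)];print(n,nm,len(s),*(np.round(np.percentile(s,k,axis=0),1) for k in(2,50,98)) if len(s) else '')
go((-125,150,125),(-34,150,125))
E
```

```text
t: 14.2
position: [0.4821, 0.0683, 0.1765]
tool_rot: [0.001, -0.635, 0.773, -0.001]
ft_force: [1.2, 0.8, -0.5]
opening: 0.005
t: 14.7
position: [0.5151, 0.2444, 0.1742]
tool_rot: [0.001, -0.638, 0.77, 0.0]
ft_force: [-0.0, -0.2, 0.6]
opening: 0.006
side pinhead 72 [ -68.1 -125.9  104.6] [ -63.6 -110.7  117. ] [ -58.7 -101.2  127.9]
side pintip 0
side bar 100 [ -8.2 -74.  108.7] [ -5.7 -52.  114.9] [  2.2   2.3 122.4]
top pinhead 58 [ -66.3 -126.7  113.6] [ -62.2 -115.4  122.2] [ -58.2 -102.5  129.1]
top pintip 14 [  24.2 -119.7  111.9] [  30.3 -114.6  117.3] [  34.2 -106.4  126.8]
top bar 456 [ -6.  -71.8 110.9] [ -1.1  -2.2 120.4] [  6.   66.6 124.5]
t 14.8 TCP mix [-136.   150.6  174. ] toolx ang in mix -89.9 F mix [ 0.4 -0.3 -0.1] open 0.01 q [ 0.3   0.47  1.48 -0.    1.19  2.06]
(-125, 150, 125) -> tool shift [ 0.0006 -0.011   0.049 ]
(-34, 150, 125) -> tool shift [ 0.0007 -0.102   0.049 ]
```

View pics/top8.png

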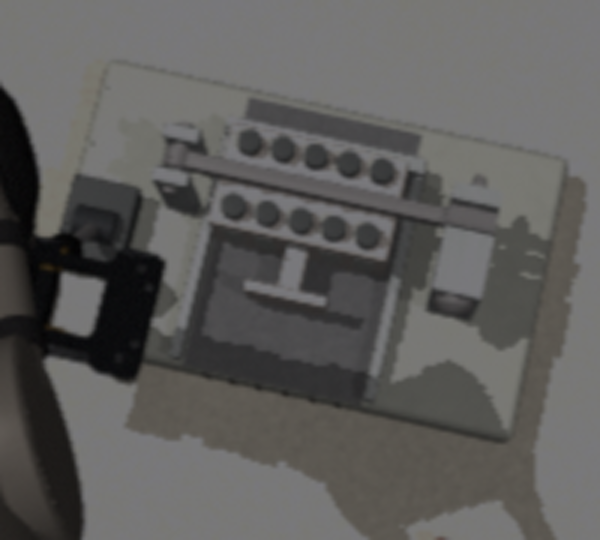

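View pics/side8.png

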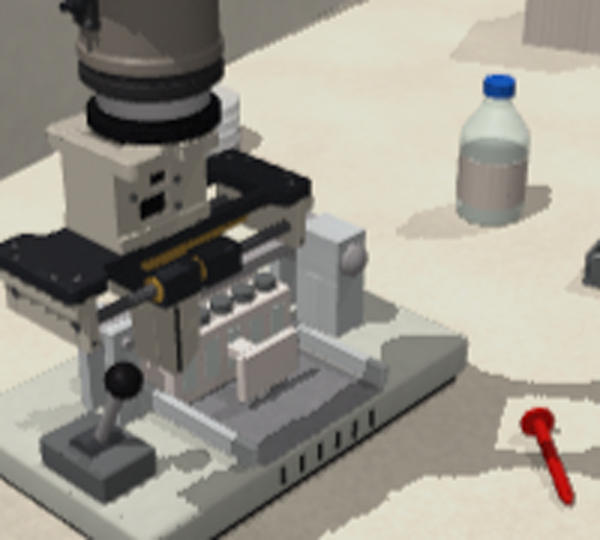

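The pin is seated: the head sits on the fork face (side crop 352,258) and the tip is out at x about 34. Now the lever.

```bash
python3 -m handwheel '[{"translation":[0,0,0.04],"spin":0,"grip":1},{"translation":[0,0,0.049],"spin":0,"grip":1},{"translation":[0,-0.015,0.049],"spin":0,"grip":1},{"translation":[0,-0.025,0.049],"spin":0,"grip":1},{"translation":[0,-0.035,0.049],"spin":0,"grip":1}]'; python3 -m handwheel '[{"translation":[0,-0.012,0],"spin":0,"grip":1},{"translation":[0,-0.024,0],"spin":0,"grip":1},{"translation":[0,-0.036,0],"spin":0,"grip":1},{"translation":[0,-0.048,0],"spin":0,"grip":1},{"translation":[0,-0.055,0],"spin":0,"grip":1}]';python3 - <<'E'
from h import *
go((-34,150,125))
f=grab_frame("side");cv2.imwrite("pics/s9.png",cv2.resize(f["color"][140:320,195:395],None,fx=3,fy=3))
E
```

```text
t: 15.3
position: [0.5497, 0.2325, 0.1261]
tool_rot: [0.0, -0.636, 0.772, 0.0]
ft_force: [-1.6, 0.7, 1.7]
opening: 0.001
t: 15.8
position: [0.604, 0.2221, 0.1257]
tool_rot: [0.0, -0.636, 0.772, -0.0]
ft_force: [0.7, -0.8, -1.9]
opening: 0.005
t 15.8 TCP mix [-44.6 149.5 125.7] toolx ang in mix -90.07 F mix [ 0.8 -0.7 -1.9] open 0.0 q [ 0.23  0.64  1.31 -0.    1.19  2.  ]
(-34, 150, 125) -> tool shift [-0.0005 -0.0106  0.0007]
```

View pics/s9.png

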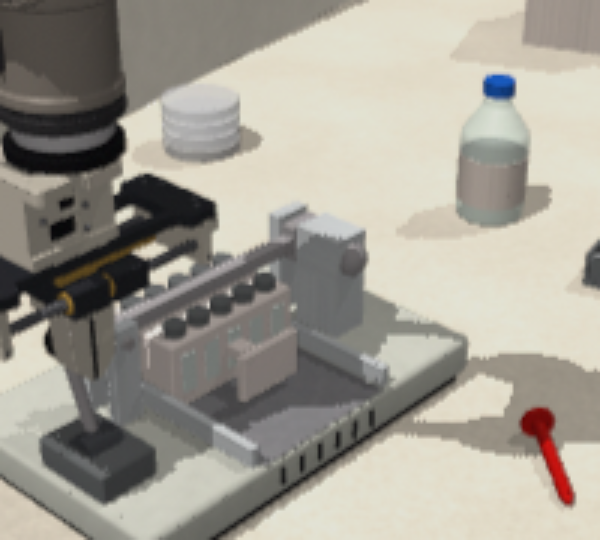

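```bash
for i in 1 2 3 4 5; do python3 -m handwheel '[{"translation":[0,-0.002,0],"spin":0,"grip":1},{"translation":[0,-0.004,0],"spin":0,"grip":1},{"translation":[0,-0.004,0],"spin":0,"grip":1}]' | grep -E 'pos|force'; done; python3 -c "
from h import *
st()"
```

```text
position: [0.6067, 0.222, 0.1253]
ft_force: [-0.8, 0.0, -0.1]
position: [0.611, 0.2213, 0.1253]
ft_force: [0.2, -0.1, -0.2]
position: [0.6148, 0.2205, 0.1252]
ft_force: [-1.1, 0.9, -0.4]
position: [0.6154, 0.2204, 0.125]
ft_force: [-13.0, 2.8, 5.3]
position: [0.6159, 0.2203, 0.1249]
ft_force: [-24.6, 2.5, 11.0]
t 17.35 TCP mix [-32.5 150.1 124.9] toolx ang in mix -89.94 F mix [-24.7  -2.3  11. ] open 0.0 q [0.22 0.67 1.26 0.   1.23 1.99]
```

The lever is at its stop: finger face at x -23, as predicted. I retreat and check everything.

```bash
python3 -m handwheel '[{"translation":[0,0.03,0],"spin":0,"grip":1},{"translation":[0,0.07,0],"spin":0,"grip":1},{"translation":[0,0.115,-0.01],"spin":0,"grip":1},{"translation":[0,0.125,-0.055],"spin":0,"grip":1},{"translation":[0,0.13,-0.1],"spin":0,"grip":1}]'; python3 -m handwheel '[{"translation":[0.02,0.03,-0.03],"spin":0,"grip":1},{"translation":[0.02,0.06,-0.05],"spin":0,"grip":1},{"translation":[0.02,0.06,-0.05],"spin":0,"grip":1},{"translation":[0.02,0.06,-0.05],"spin":0,"grip":1}]';python3 - <<'E'
from h import *
for n in("side","top"):
    f=grab_frame(n);P=cloud(f);q=tomix(P.reshape(-1,3));cv2.imwrite(f"pics/{n}10.png",f["color"])
    for nm,lo,hi in(('paddle',(-170,-50,55),(-70,50,95)),('caps',(-100,-75,108),(60,75,114)),('bar',(-9,-75,108),(9,70,140)),('lug',(-9,-132,105),(9,-97,150)),('pinhead',(-170,-150,90),(-58,-80,150)),('pintip',(23,-130,100),(60,-100,130)),('ball',(-60,125,130),(40,180,160)),('lever',(-130,125,85),(40,180,160))):
        s=q[np.all((q>lo)&(q<hi),axis=1)];print(n,nm,len(s),*(np.round(np.percentile(s,k,axis=0),1) for k in(2,50,98)) if len(s) else '')
    for nm in("bottle","carton","tray"):
        for m in spotter.masks_of(n,nm)[:1]:
            r=m["region"]&(f["depth"]>0);print(n,nm,np.round(np.median(P[r],0),3))
st()
E
```

```text
t: 17.85
position: [0.4926, 0.2438, 0.2257]
tool_rot: [-0.002, -0.636, 0.771, 0.0]
ft_force: [1.6, 0.8, -0.3]
opening: 0.007
t: 18.25
position: [0.4327, 0.2358, 0.2761]
tool_rot: [0.001, -0.636, 0.771, -0.001]
ft_force: [0.5, -0.2, 0.2]
opening: 0.007
side paddle 297 [-79.2 -25.5  56.8] [-76.8   4.9  77.1] [-71.2  31.8  94.3]
side caps 373 [-32.7 -54.9 108.2] [ -6.7   5.  111.8] [ 30.6  58.4 113.8]
side bar 344 [ -8.  -70.3 108.8] [ -5.1   4.1 119.1] [  4.8  67.9 122.3]
side lug 0
side pinhead 71 [ -67.4 -127.2  104.8] [ -63.7 -110.3  116.6] [ -58.3 -101.4  127.9]
side pintip 0
side ball 120 [-25.4 141.9 130.7] [-18.3 154.1 142.5] [ -7.3 162.1 149.7]
side lever 233 [-42.5 142.8  87.4] [-23.  152.5 130.8] [ -7.4 161.8 149.4]
side bottle [ 0.562 -0.362  0.072]
side carton [0.595 0.44  0.068]
side tray [ 0.372 -0.379  0.011]
top paddle 141 [-77.  -28.1  58.2] [-76.    1.9  87.4] [-70.1  29.5  94.8]
top caps 522 [-30.3 -52.9 108.5] [ -5.4   1.5 111.6] [ 32.4  56.1 113.9]
top bar 461 [ -6.  -71.9 110.1] [ -1.2  -2.9 120.2] [  6.   67.5 124.4]
top lug 124 [  -6.9 -131.4  121.4] [  -0.8 -114.8  128.8] [  6.9 -98.1 132.6]
top pinhead 56 [ -66.3 -126.   110.8] [ -61.9 -114.9  121.9] [ -58.1 -102.6  128.4]
top pintip 13 [  27.3 -119.7  115.2] [  30.4 -114.9  117.1] [  33.4 -110.9  121.9]
top ball 127 [-23.3 138.  134.8] [-12.8 147.5 144.9] [ -0.7 160.  151.1]
top lever 194 [-41.9 138.   89.4] [-18.1 148.3 142.2] [ -1.3 159.4 150.8]
top bottle [ 0.565 -0.37   0.1  ]
top carton [0.648 0.434 0.068]
top tray [ 0.373 -0.378  0.005]
t 18.65 TCP mix [-215.4  130.   274.6] toolx ang in mix -90.03 F mix [-0.  -0.8 -0.6] open 0.01 q [ 0.34  0.25  1.52 -0.    1.37  2.11]
```

View pics/side10.png

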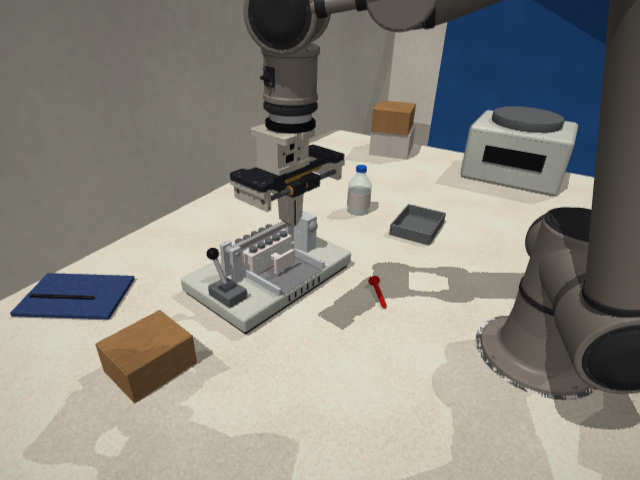

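View pics/top10.png

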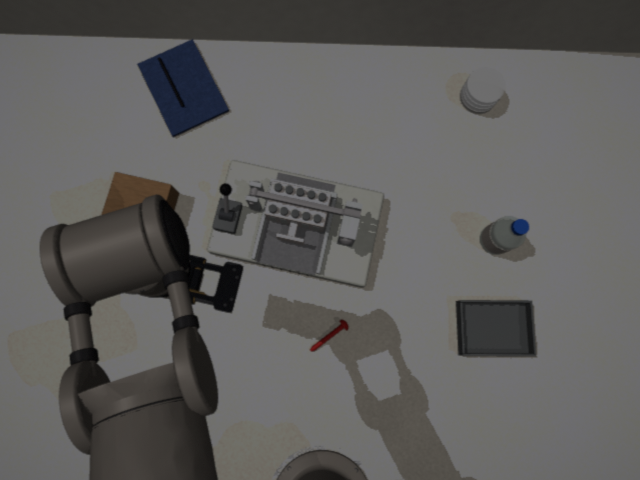

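The lever tip went from x -86 to -12, symmetric about its pivot at -50, so it is fully over. Everything else is in place and the arm is clear.

```bash
python3 -c "
from h import *
print(robot.job_done())"
```

```text
the job is handed in; nothing more can be done
None
```

The mixer is loaded and started in the order asked, and I handed the job in at about 18.7 s of the 64 s allowed. I pushed everything with the gripper shut and the tool pointing down. The red pin on the bench was left alone.

Last checks, all in the mixer frame:

| Step | What the last checks showed |
|---|---|
| Rack | Paddle face at x about -77, which is fully home; the push stopped firmly at about 16 N. |
| Clamp bar | Level (measured before the pin push), top at z about 122 and still there at the last check. The lug lies in the fork with its top at about 129. |
| Pin | Head's outer face at x about -67, so the head is seated on the fork, with the tip out beyond the far cheek at about 34. |
| Start lever | Tip moved from x about -86 to -12 and came up against its stop at about 25 N. |

The bottle, carton and tray have not moved. Two readings differed between the first and last views: the carton from the top camera and the tray from the side camera. I put both down to the arm partly hiding them, because the other camera shows each one unchanged. No check failed.

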